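# Twist a glaze cup off the nested stack and stand it on the scale

## Task

Twist the top (yellow) cup free of the twist-lock stack, lift it off and stand it upright in the middle of the scale's steel pan, ready for weighing out glaze. Lower it on to the pan rather than dropping it. The other two cups must stay seated in their stand all the while, and the amber jar and the scraper beside them stay where they are.

Things in the scene. Friction and masses are not known exactly. Their poses are not given: they have to be found in the camera images.
- cup: top cup: stiff yellow plastic, open-topped, 110 mm tall, 60-130 g. Origin: centre of its underside, z up. Lower 50 mm: plug tapering from 52 to 48 mm diameter, hidden in the white cup. Above it a plain round wall, 62 mm diameter, 2.5 mm thick, stands 60 mm free: grip it from outside at any yaw. Two lugs at the wall's foot on its +x and -x sides (12 mm wide, 4 mm high, out to 38 mm from the axis)
- cup_rim (a point): centre of the yellow cup's mouth, on its axis level with the rim, 110 mm above its underside; axes as the cup's
- stack: lower two cups, white over blue, jammed into one loose 300 g piece, 170 mm tall. Origin: centre of the blue underside, z up; the yellow cup's origin starts 120 mm above. The stand's prongs stop it turning, but it lifts straight out. Catches on the white rim at +x and -x hook over the yellow lugs (9 mm above the rim, out to 43.5 mm), so a straight lift pulls all three cups up
- stack_rim (a point): centre of the white cup's mouth, level with its rim, 170 mm above the stack's origin. The yellow cup turns lightly about this vertical axis; turned 45 to 135 degrees either way from its start, its lugs are clear of the catches and it lifts out freely (plug 50 mm deep, about 2.5 mm side play)
- stand: fixed grey square plate 150 x 150 x 12 mm with four upright aluminium prongs (58 mm high) that keep the lower cups from turning. Origin at the centre of its underside on the table. The stack stands on the plate's centre.
- scale: fixed white bench scale, 200 x 150 mm, with a round steel pan on top and a green display towards its -x end. Origin on the table below the body, pan centre 10 mm towards +x. The pan does not move.
- scale_pan (a point): centre of the top face of the steel pan, 46 mm above the table; the pan is flat, 130 mm in diameter
- jar: bystander: amber jar with a white lid, 54 mm wide, 75 mm tall, between stack and scale; origin at the centre of its underside
- scraper: bystander: wooden-handled spatula lying flat, 170 mm long, between stack and scale; origin near its middle
Mind the look-alikes: they are no part of the job. What is shaped like the scale but purple is not meant.

How it is judged:
By the outcome, as a careful person would: the job done as asked, in the order asked, and still so for the second after the job is handed in, with the robot touching nothing.
It also fails if it takes over 48 s, if anything falls off the work surface, if the arm or the gripper's body presses on something with over 40 N, if the wrist force passes 120 N, or if a joint passes its speed limit or range.

## Robot

A 6-joint arm with a two-finger parallel gripper is mounted at the origin on the work surface. World frame = base frame: x ahead of the robot, y to its left, z up, the work surface at z = 0. Lengths are in m, angles in rad, forces in N, time in s.
With the tool pointing down it reaches from about 0.4 to 0.825 m from the base axis. Payload 7 kg.
Tool frame: the origin (TCP) lies at the very end of the fingers, on their centre line; the grasp point (between the pads) lies 19 mm behind it (grasp_offset is the distance from the TCP to the grasp point, in m); z points along the fingers, y is the line along which they close (so a half turn about z gives the same grasp; the last joint's range is limited). The gripper opens to 88 mm and grips with 3 to 60 N. Pads are 19 mm wide; open, the fingers measure 130 mm over their backs; the gripper's body (78 mm by 193 mm) begins 47 mm behind the grasp point.
Start: joints at [1.625, 0.359, 0.012, 0, -1.224, -0.288], TCP at [0.156, 0.657, 0.227] pointing down, gripper open.
Joint ranges: [-3.07, 3.07], [-1.43, 2.12], [-1.02, 1.25], [-3.03, 1.67], [-3.05, -0], [-3.03, 3.03]. Speed limits (rad/s): [2.39, 2.39, 3.01, 3.14, 3.14, 3.14].

## Interface

Orientations are given as a rotation vector (axis times angle).
In Python, from rig import state, camera, camera_info, job_done, grasp_offset gives the robot as it stands.
- The arm moves only by the tool step_arm, never from a script. Its arguments are lists of equal length, an entry for each row: "dp": the shift along the world's x, y, z scaled (see below), a list of three; "turn": the turn about the world's z scaled (see below); "fingers": the closure, from 0 (fully open) to 1 (shut). A call has 1 to 10 rows; each row shifts and turns the commanded pose from where the row before left it; what a row does not reach is not made up. The controller multiplies each number of a shift by 0.02 m and each number of a turn by 0.1 rad. A row lasts 1/10 s, in which the tool goes at most 50 mm and 8.59 degrees, less where a joint would pass 70% of its speed; a pose out of reach is approached as far as the arm can. A call with a number of a shift or a turn outside -1 to 1 is refused whole. A call with a gripper value outside its range is refused whole. The fingers move at their own pace and stop on an object; "squeeze" is the grip in N (left out, the last holds). Time passes only in rows, so rows that do not move let the fingers close. It gives the time, the measured TCP pose, the force, the opening and the grip force at its end, in the units of the state.
- state(): the state, without advancing time (a new reading comes with each control period).
- camera(name): name is "scene" or "top" or "wrist"; returns the picture (384x512x3 uint8, blue, green, red); there is no depth.
- camera_info(name): a dict with "intrinsics" (3x3 intrinsics, pixels), "origin" and "rotation" of the camera in the world; the wrist camera has in their place "tool_from_camera" (4x4, takes a point from camera to tool coordinates, whose origin is the TCP and whose axes are the flange's). Camera axes: x right, y up, looking along -z (the intrinsics and any distortion apply to the point x, -y, -z); pixel columns grow to the right and rows downward; lengths in m; the calibration is good to about 2 mm. A picture is of the moment at which its call begins: read the wrist's pose just before it. camera_info takes no time and is no camera call.
- job_done(): hands the job in; it is judged then, once.
The state is a dict: "t": time; "joints": joint angles; "joint_vel": joint speeds; "effort": joint torques, N m; "ee_pos": TCP position; "orientation": TCP orientation; "contact_force": force on the tool from outside, world axes, zero at the start; "wrist_torque": the same for the moment, N m; "finger_gap": opening from 0.0 (shut) to 1.0 (fully open); "gripper_force": force on a finger pad.
Only numpy, scipy, OpenCV 4.12 (cv2) and the standard library are available. Lean on these libraries where they do the work, as an engineer would, in place of code of your own. Each camera call takes 0.05 s, during which the arm holds its last target. There are 200 camera calls.

## Working session

There is one attempt and no reset: what is moved stays moved. The work goes in short steps, Python scripts to look and compute and a tool call to move; the robot and the scene stay as the last step left them, time stands still between calls to the robot, and variables do not carry over. Pictures are saved under pics/ and viewed, at most 10 in all, crops included, and the job is handed in when it is done.

Besides the shell and the picture viewer there is one more tool, called after "Emit:" in YAML: its name, and indented under it one key for each argument. step_arm: Moves the arm, as the interface text tells. Its arguments: {"type":"object","properties":{"dp":{"type":"array"},"turn":{"type":"array"},"fingers":{"type":"array"},"squeeze":{"type":"number"}},"required":["dp","turn","fingers"]}

```bash
mkdir -p pics; cat > h.py <<'E'
import numpy as np,cv2
from rig import *
E
python3 - <<'E'
from h import *
s=state();print(s)
for n in("scene","top"):
    cv2.imwrite(f"pics/{n}0.png",camera(n));print(n,camera_info(n))
print(camera_info("wrist"),grasp_offset)
E
```

```text
{'t': 0.0, 'joints': array([ 1.62510260e+00,  3.59367725e-01,  1.10574134e-02, -3.11200278e-04,
       -1.22409566e+00, -2.88122065e-01]), 'joint_vel': array([-0.00120963,  0.00090108, -0.00051982,  0.00043044, -0.00046864,
       -0.0006371 ]), 'effort': array([ 1.48743202e-03, -5.82717061e+01,  2.93052274e+01,  6.99721947e+00,
        6.83462567e-03, -1.49993011e-04]), 'ee_pos': array([0.15630391, 0.65615587, 0.22564147]), 'orientation': array([ 3.11850409e+00, -3.66415371e-01, -2.20895865e-05]), 'contact_force': array([ 0.13188506,  0.64385481, -1.07487516]), 'wrist_torque': array([-0.00112486, -0.01199504, -0.03012376]), 'gripper_force': 0.0, 'finger_gap': 0.9973813524278113}
scene {'intrinsics': array([[380.1670294 ,   0.        , 260.7031649 ],
       [  0.        , 380.1670294 , 192.68017342],
       [  0.        ,   0.        ,   1.        ]]), 'origin': array([1.12875288, 0.27934638, 0.74745523]), 'rotation': array([0.58711429, 0.8627857 , 1.83198086])}
top {'intrinsics': array([[430.59774006,   0.        , 254.0567035 ],
       [  0.        , 430.59774006, 189.93650319],
       [  0.        ,   0.        ,   1.        ]]), 'origin': array([0.25373755, 0.00290862, 1.34265372]), 'rotation': array([ 0.1260132 , -0.13080726, -1.55225723])}
{'intrinsics': array([[272.77238003,   0.        , 258.56799459],
       [  0.        , 272.77238003, 189.95372517],
       [  0.        ,   0.        ,   1.        ]]), 'tool_from_camera': array([[-8.85859215e-04,  9.54362335e-01,  2.98649875e-01,
         8.05694644e-02],
       [ 9.99999474e-01,  9.99992687e-04, -2.29354213e-04,
        -3.30292391e-04],
       [-5.17534713e-04,  2.98649515e-01, -9.54362719e-01,
        -1.59269431e-01],
       [ 0.00000000e+00,  0.00000000e+00,  0.00000000e+00,
         1.00000000e+00]])} 0.0188
```

View pics/scene0.png

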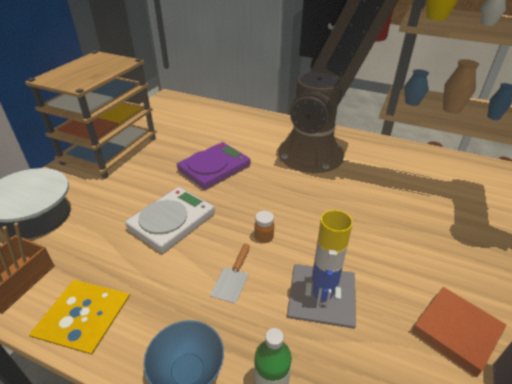

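View pics/top0.png

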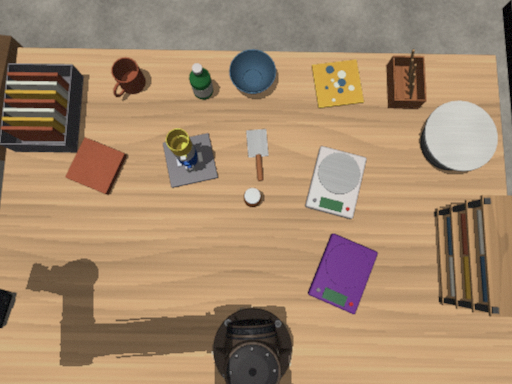

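Top view: the yellow cup's rim is near (179,140), with the stack on the grey plate. There are two scale-shaped things: a white one with a steel pan at (339,173) and a purple one at (343,273). The white one fits the description and the purple is the look-alike. I'll confirm this in an enlarged crop.

```bash
python3 - <<'E'
from h import *
a=cv2.imread("pics/scene0.png");b=cv2.imread("pics/top0.png")
def c(i,x,y,w=96,h=72): return cv2.resize(i[y:y+h,x:x+w],(400,300),interpolation=cv2.INTER_CUBIC)
m=np.vstack([np.hstack([c(a,288,205),c(b,130,122)]),np.hstack([c(a,122,183),c(b,293,142)])])
cv2.imwrite("pics/crop1.png",m)
E
```

```text
(no output)
```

View pics/crop1.png

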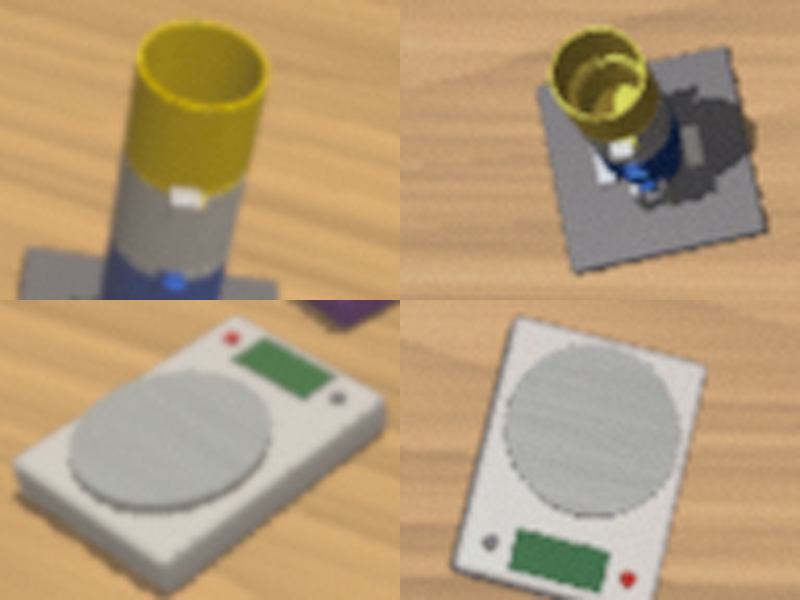

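The crop shows the white scale with the steel pan and green display, so it is the target: pan centre at scene (162.8,216.4) and top (339.1,173.4). The yellow rim centre is at scene (336.5,220.6) and top (178,140.5). A white catch shows at scene (332.9,252.3) and top (183.3,158).

```bash
cat >> h.py <<'E'
from scipy.spatial.transform import Rotation as R
def pm(K,Rw,o):  # projection: camera axes x right, y up, -z forward
    M=np.diag([1,-1,-1])@Rw.T
    return K@np.c_[M,-M@o]
def P(n):
    i=camera_info(n);return pm(i["intrinsics"],R.from_rotvec(i["rotation"]).as_matrix(),i["origin"])
def PW(s):
    i=camera_info("wrist");T=np.eye(4);T[:3,:3]=R.from_rotvec(s["orientation"]).as_matrix();T[:3,3]=s["ee_pos"]
    C=T@i["tool_from_camera"];return pm(i["intrinsics"],C[:3,:3],C[:3,3])
def tri(A,B,a,b):
    X=cv2.triangulatePoints(A,B,np.array(a,float),np.array(b,float))[:,0];X=X[:3]/X[3]
    return X,proj(A,X)-a,proj(B,X)-b
def proj(A,X):
    p=A@np.r_[X,1];return p[:2]/p[2]
def atz(A,p,z):
    H=A[:,[0,1,3]].copy();H[:,2]+=A[:,2]*z
    x=np.linalg.solve(H,[*p,1]);return x[:2]/x[2]
E
python3 - <<'E'
from h import *
np.set_printoptions(precision=4,suppress=True)
A,B=P("scene"),P("top")
for n,a,b,z in[("rim",(336.5,220.6),(178,140.5),.242),("pan",(162.8,216.4),(339.1,173.4),.046),("catch",(332.9,252.3),(183.3,158),.188)]:
    print(n,*tri(A,B,a,b),atz(A,a,z),atz(B,b,z))
# plate corners top
for p in[(139,88),(330,47),(367,230),(174,272)]:
    print(atz(B,(130+p[0]/4.1667,122+p[1]/4.1667),.012))
s=state();r=R.from_rotvec(s["orientation"]).as_matrix();print(r)
E
```

```text
rim [0.5661 0.2058 0.2366] [-0.8987 -0.0309] [-0.5145  0.0999] [0.5714 0.2082] [0.5649 0.2034]
pan [ 0.5251 -0.2615  0.0377] [-0.2042 -0.0362] [-0.1266  0.0698] [ 0.5321 -0.2546] [ 0.5236 -0.2602]
catch [0.5455 0.2084 0.1251] [-0.7802 -0.0282] [-0.4539  0.0903] [0.6039 0.217 ] [0.5307 0.1966]
[0.6206 0.2916]
[0.6554 0.1466]
[0.5127 0.1142]
[0.4783 0.2583]
[[ 0.9728 -0.2318 -0.0002]
 [-0.2318 -0.9728 -0.0015]
 [ 0.0001  0.0015 -1.    ]]
```

Rim measured at (0.566, 0.205, 0.237) against an expected height of 0.242. The plate centre (0.567, 0.203) agrees with this. The catches lie along about 14° yaw, and the pan is at about (0.526, -0.26). Next I'll move above the cup.

Emit:
step_arm:
  dp:
    - [0.9, -1, 1]
    - [0.9, -1, 1]
    - [0.9, -1, 1]
    - [0.9, -1, 1]
    - [0.9, -1, 1]
    - [0.9, -1, 0.5]
    - [0.9, -1, 0]
    - [0.9, -1, 0]
    - [0.9, -1, 0]
    - [0.9, -1, 0]
  turn: [0, 0, 0, 0, 0, 0, 0, 0, 0, 0]
  fingers: [0, 0, 0, 0, 0, 0, 0, 0, 0, 0]

```text
t: 1.1
ee_pos: [0.3369, 0.4555, 0.3363]
orientation: [3.12, -0.366, -0.001]
contact_force: [0.3, 0.2, 0.2]
finger_gap: 1.0
gripper_force: 0.0
```

Emit:
step_arm:
  dp:
    - [0.9, -1, 0]
    - [0.9, -1, 0]
    - [0.9, -1, 0]
    - [0.9, -1, 0]
    - [0.9, -1, 0]
    - [0.9, -1, 0]
    - [0.9, -1, 0]
    - [0.9, -1, 0]
    - [0.9, -1, 0]
    - [0.9, -1, 0]
  turn: [0, 0, 0, 0, 0, 0, 0, 0, 0, 0]
  fingers: [0, 0, 0, 0, 0, 0, 0, 0, 0, 0]

```text
t: 2.1
ee_pos: [0.5168, 0.2556, 0.3362]
orientation: [3.12, -0.366, -0.001]
contact_force: [-0.4, 0.5, 0.3]
finger_gap: 0.998
gripper_force: 0.0
```

Emit:
step_arm:
  dp:
    - [0.9, -0.9, 0]
    - [0.9, -0.9, 0]
    - [0.5, -0.5, 0]
    - [0, 0, 0]
    - [0, 0, 0]
  turn: [0, 0, 0, 0, 0]
  fingers: [0, 0, 0, 0, 0]

```text
t: 2.6
ee_pos: [0.5622, 0.2106, 0.3362]
orientation: [3.12, -0.368, -0.001]
contact_force: [-0.4, -0.2, 0.7]
finger_gap: 1.002
gripper_force: 0.0
```

```bash
python3 - <<'E'
from h import *
s=state();print(s['t'],s['ee_pos'],s['joints'],s['contact_force'])
i=camera("wrist");cv2.imwrite("pics/w1.png",i);np.save("s1.npy",s,allow_pickle=True)
A=PW(s);print(proj(A,[.566,.205,.242]))
E
```

```text
2.6 [0.56220205 0.21058758 0.33616026] [ 6.83374483e-01  1.86937198e-01  2.30068145e-02 -3.15005993e-04
 -1.40754590e+00  6.52956751e-01] [-0.44681934 -0.2033548   0.67623869]
[263.5061496  186.21682958]
```

View pics/w1.png

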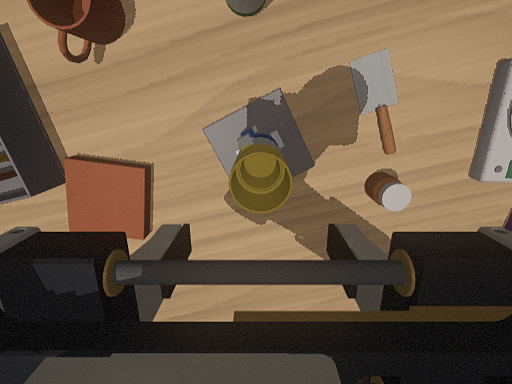

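The wrist view shows the cup's rim centred at about (261,180), with the stand behind it and the jar clear at (388,190). I'll refine this from the mask edges.

```bash
python3 - <<'E'
from h import *
from scipy.optimize import least_squares
np.set_printoptions(precision=4,suppress=True)
s=np.load("s1.npy",allow_pickle=True).item()
i=cv2.imread("pics/w1.png");h=cv2.cvtColor(i,cv2.COLOR_BGR2HSV)
m=cv2.inRange(h,(22,140,60),(35,255,255));m[:140]=0;m[222:]=0;m[:,:215]=0;m[:,310:]=0
n,l,st,c=cv2.connectedComponentsWithStats(m);k=1+np.argmax(st[1:,4]);m=(l==k);ys,xs=np.nonzero(m);print(st[k])
L,Rr,Bt=xs.min()-.5,xs.max()+.5,ys.max()+.5
A=PW(s);t=np.linspace(0,2*np.pi,200)
def sil(p,z):
    q=np.array([proj(A,[p[0]+.031*np.cos(a),p[1]+.031*np.sin(a),z]) for a in t]);return q[:,0].min(),q[:,0].max(),q[:,1].max()
r=least_squares(lambda p:np.array(sil(p[:2],p[2]))-[L,Rr,Bt],[.566,.205,.242],x_scale=.01);print("free z",r.x,r.fun)
r=least_squares(lambda p:np.array(sil(p,.242))-[L,Rr,Bt],[.566,.205],x_scale=.01);print("z .242",r.x,r.fun,s["ee_pos"][:2])
print(r.x-state()["ee_pos"][:2])
E
```

```text
[ 229  144   63   70 3197]
free z [0.5674 0.2081 0.2374] [0. 0. 0.]
z .242 [0.5692 0.2077] [-0.5887  0.589   0.0463] [0.5622 0.2106]
[ 0.0072 -0.0032]
```

Emit:
step_arm:
  dp:
    - [0.3, -0.2, 0]
    - [0, 0, -1]
    - [0, 0, -1]
    - [0, 0, -1]
    - [0, 0, -1]
    - [0, 0, -1]
    - [0, 0, -1]
    - [0, 0, -0.5]
    - [0, 0, -0.35]
    - [0, 0, 0]
  turn: [0, 0, 0, 0, 0, 0, 0, 0, 0, 0]
  fingers: [0, 0, 0, 0, 0, 0, 0, 0, 0, 0]
  squeeze: 20

```text
t: 3.65
ee_pos: [0.5682, 0.2067, 0.1991]
orientation: [3.12, -0.366, -0.001]
contact_force: [-0.9, -0.1, -0.2]
finger_gap: 0.998
gripper_force: 0.0
```

Emit:
step_arm:
  dp:
    - [0, 0, 0]
    - [0, 0, 0]
    - [0, 0, 0]
    - [0, 0, 0]
    - [0, 0, 0]
    - [0, 0, 0]
  turn: [0, 0, 0, 0, 0, 0]
  fingers: [0.2, 1, 1, 1, 1, 1]

```text
t: 4.25
ee_pos: [0.5687, 0.2068, 0.2001]
orientation: [-3.12, 0.366, -0.001]
contact_force: [0.2, 1.0, 2.5]
finger_gap: 0.712
gripper_force: 20.0
```

Emit:
step_arm:
  dp:
    - [0, 0, 0]
    - [0, 0, 0]
    - [0, 0, 0]
    - [0, 0, 0]
    - [0, 0, 0]
    - [0, 0, 0]
    - [0, 0, 0]
    - [0, 0, 0]
  turn: [-0.5, -1, -1, -1, -1, -1, -1, -1]
  fingers: [1, 1, 1, 1, 1, 1, 1, 1]

```text
t: 5.05
ee_pos: [0.5688, 0.2066, 0.2001]
orientation: [-2.766, 1.489, -0.001]
contact_force: [1.3, -0.5, 3.7]
finger_gap: 0.713
gripper_force: 20.0
```

Emit:
step_arm:
  dp:
    - [0, 0, 0]
    - [0, 0, 0]
    - [0, 0, 0]
    - [0, 0, 0]
    - [0, 0, 0]
    - [0, 0, 0]
    - [0, 0, 0]
    - [0, 0, 0]
    - [0, 0, 0]
    - [0, 0, 0]
  turn: [-1, -1, -1, -1, -1, -1, -1, -1, -0.2, 0]
  fingers: [1, 1, 1, 1, 1, 1, 1, 1, 1, 1]

```text
t: 6.05
ee_pos: [0.5688, 0.2066, 0.2001]
orientation: [-1.95, 2.462, -0.001]
contact_force: [0.9, -0.8, 5.1]
finger_gap: 0.709
gripper_force: 20.0
```

```bash
python3 - <<'E'
from h import *
s=state();print(s['t'],s['ee_pos'],s['joints'],s['contact_force'],s['wrist_torque'],R.from_rotvec(s['orientation']).as_matrix()[:,1])
a=camera("scene");b=camera("wrist")
c=cv2.resize(a[195:303,275:391],(408,384),interpolation=cv2.INTER_CUBIC)
cv2.imwrite("pics/tw.png",np.hstack([c,b[:,66:458]]))
E
```

```text
6.05 [0.56884421 0.20659188 0.20008612] [ 6.71205052e-01  2.62558626e-01 -1.87704071e-01  6.02214880e-04
 -1.11963201e+00 -9.02659025e-01] [ 0.85549322 -0.76647582  5.14974402] [-0.17003558 -0.44598471  0.02148741] [-0.97339352  0.22913769 -0.00098414]
```

View pics/tw.png

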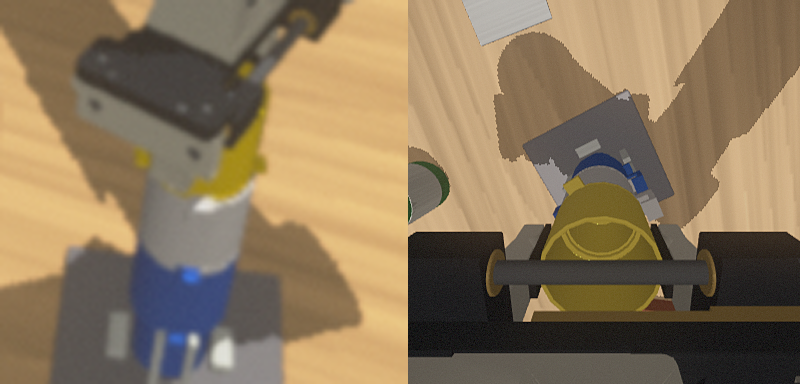

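The left half shows the yellow lugs at (140,155) and (258,165), a quarter turn from the catch at (205,205). The lugs are clear, so I'll start lifting.

Emit:
step_arm:
  dp:
    - [0, 0, 0.2]
    - [0, 0, 0.3]
    - [0, 0, 0.3]
    - [0, 0, 0.2]
    - [0, 0, 0]
  turn: [0, 0, 0, 0, 0]
  fingers: [1, 1, 1, 1, 1]

```text
t: 6.65
ee_pos: [0.5686, 0.2068, 0.2203]
orientation: [-1.948, 2.464, -0.0]
contact_force: [-0.1, 0.5, -0.1]
finger_gap: 0.716
gripper_force: 20.0
```

Emit:
step_arm:
  dp:
    - [0, 0, 0.3]
    - [0, 0, 0.4]
    - [0, 0, 0.4]
    - [0, 0, 0.4]
    - [0, 0, 0.5]
    - [0, 0, 0.7]
    - [0, 0, 0.7]
    - [0, 0, 0.4]
    - [0, 0, 0]
    - [0, 0, 0]
  turn: [0, 0, 0, 0, 0, 0, 0, 0, 0, 0]
  fingers: [1, 1, 1, 1, 1, 1, 1, 1, 1, 1]

```text
t: 7.65
ee_pos: [0.5682, 0.2066, 0.2954]
orientation: [1.948, -2.465, -0.001]
contact_force: [-0.6, -0.2, -1.8]
finger_gap: 0.715
gripper_force: 20.0
```

```bash
python3 - <<'E'
from h import *
np.set_printoptions(precision=4,suppress=True)
s=state();print(s['t'],s['ee_pos'],s['contact_force'])
a=camera("scene");b=camera("top");cv2.imwrite("pics/l.png",np.hstack([cv2.resize(a[120:336,256:400],(400,600),interpolation=cv2.INTER_CUBIC),cv2.resize(b[90:210,120:200],(400,600),interpolation=cv2.INTER_CUBIC)]))
# steel pan: ellipse fit in the top and scene pictures (unsaturated grey, darker than body)
S0,T0=cv2.imread("pics/scene0.png"),cv2.imread("pics/top0.png")
E=[]
for im,c in((S0,(163,216)),(T0,(339,173))):
    p=im[c[1],c[0]].astype(int);f=cv2.floodFill(cv2.GaussianBlur(im,(3,3),0),np.zeros((386,514),np.uint8),c,0,(14,)*3,(14,)*3,4|(255<<8)|cv2.FLOODFILL_MASK_ONLY|cv2.FLOODFILL_FIXED_RANGE)[2][1:-1,1:-1]
    k=max(cv2.findContours(f,0,1)[0],key=cv2.contourArea);e=cv2.fitEllipse(cv2.convexHull(k));E.append(e[0]);print(e)
A,B=P("scene"),P("top");print(tri(A,B,*E),atz(A,E[0],.046),atz(B,E[1],.046))
E
```

```text
7.65 [0.5682 0.2066 0.2954] [-0.5909 -0.2329 -1.7541]
((162.58238220214844, 215.8193359375), (30.24580955505371, 50.92937469482422), 79.72811126708984)
((338.8150634765625, 173.0452423095703), (41.463539123535156, 42.619632720947266), 149.1897430419922)
(array([ 0.5258, -0.2604,  0.0407]), array([0.0174, 0.0031]), array([ 0.0108, -0.006 ])) [ 0.5304 -0.2564] [ 0.5247 -0.2593]
```

View pics/l.png

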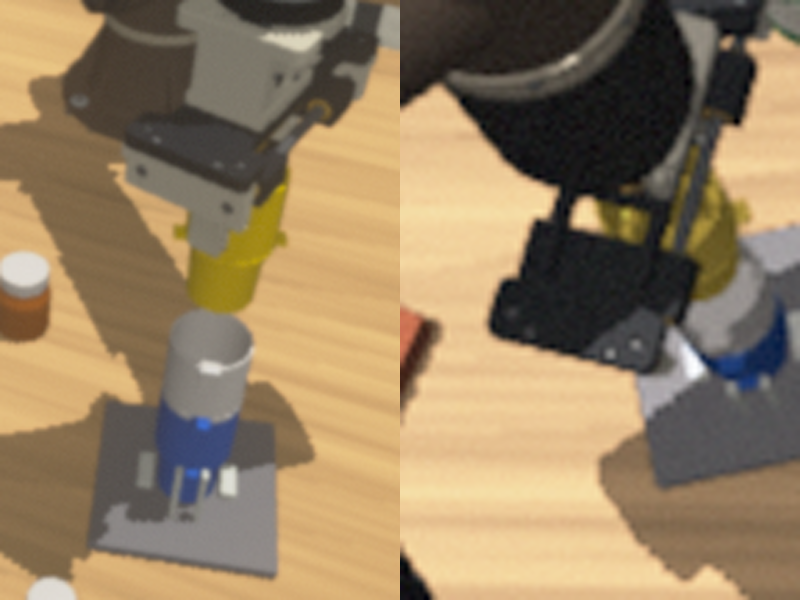

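The cup is free at about (230,250), and the white/blue stack stands seated in its prongs. Pan centre from two views is (0.526, -0.260, 0.041), with the height close to the stated 0.046. Now I'll carry the cup over.

Emit:
step_arm:
  dp:
    - [0, -0.4, 0]
    - [0, -0.8, 0]
    - [-0.1, -1, 0]
    - [-0.1, -1, 0]
    - [-0.1, -1, 0]
    - [-0.1, -1, 0]
    - [-0.1, -1, 0]
    - [-0.1, -1, 0]
    - [-0.1, -1, 0]
    - [-0.1, -1, 0]
  turn: [0, 0, 0, 0, 0, 0, 0, 0, 0, 0]
  fingers: [1, 1, 1, 1, 1, 1, 1, 1, 1, 1]

```text
t: 8.75
ee_pos: [0.5519, 0.0206, 0.2958]
orientation: [-1.947, 2.465, -0.0]
contact_force: [-0.0, -0.7, -0.4]
finger_gap: 0.713
gripper_force: 20.0
```

Emit:
step_arm:
  dp:
    - [-0.1, -1, 0]
    - [-0.1, -1, 0]
    - [-0.1, -1, 0]
    - [-0.1, -1, 0]
    - [-0.1, -1, 0]
    - [-0.1, -1, 0]
    - [-0.1, -1, 0]
    - [-0.1, -1, 0]
    - [-0.1, -0.8, 0]
    - [-0.1, -0.4, 0]
  turn: [0, 0, 0, 0, 0, 0, 0, 0, 0, 0]
  fingers: [1, 1, 1, 1, 1, 1, 1, 1, 1, 1]

```text
t: 9.75
ee_pos: [0.5315, -0.1634, 0.2956]
orientation: [1.946, -2.466, 0.0]
contact_force: [-0.3, -0.7, -0.9]
finger_gap: 0.712
gripper_force: 20.0
```

Emit:
step_arm:
  dp:
    - [-0.1, -0.3, 0]
    - [0, 0, 0]
    - [0, 0, 0]
  turn: [0, 0, 0]
  fingers: [1, 1, 1]

```text
t: 10.05
ee_pos: [0.5303, -0.1672, 0.2956]
orientation: [-1.948, 2.464, -0.0]
contact_force: [-0.2, 0.6, -2.0]
finger_gap: 0.713
gripper_force: 20.0
```

```bash
python3 - <<'E'
from h import *
s=state();print(s['t'],s['ee_pos'],s['joints'],s['contact_force'])
i=camera("wrist");cv2.imwrite("pics/w2.png",i);np.save("s2.npy",s,allow_pickle=True)
A=PW(s);print(proj(A,[.526,-.26,.046]))
E
```

```text
10.05 [ 0.53031229 -0.16724965  0.2956419 ] [ 4.65789175e-02  1.24359773e-01 -1.42048680e-01 -1.07795629e-04
 -1.30415644e+00 -2.79589751e-01] [-0.23756574  0.56274238 -1.96590349]
[246.01982406  97.07442861]
```

View pics/w2.png

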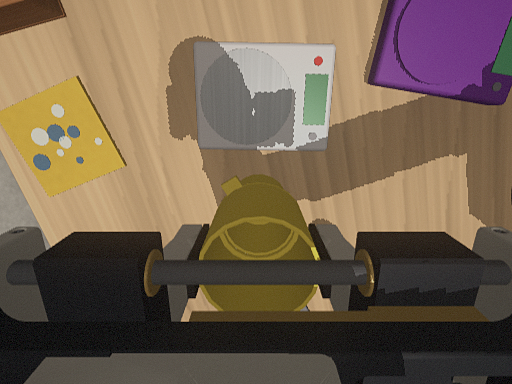

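The wrist view shows the pan spanning columns 200-295 and rows 47-146, so its centre is about (247.5,96.5). The prediction was (246,97), so the pan is at about (0.525, -0.260).

Emit:
step_arm:
  dp:
    - [-0.1, -0.6, 0]
    - [-0.1, -1, 0]
    - [-0.07, -1, 0]
    - [0, -1, 0]
    - [0, -0.7, 0]
    - [0, -0.35, 0]
    - [0, 0, -0.5]
    - [0, 0, -1]
    - [0, 0, -1]
    - [0, 0, -1]
  turn: [0, 0, 0, 0, 0, 0, 0, 0, 0, 0]
  fingers: [1, 1, 1, 1, 1, 1, 1, 1, 1, 1]

```text
t: 11.1
ee_pos: [0.5248, -0.2595, 0.2242]
orientation: [-1.949, 2.464, 0.001]
contact_force: [0.4, 0.9, -0.4]
finger_gap: 0.718
gripper_force: 20.0
```

Emit:
step_arm:
  dp:
    - [0, 0, -1]
    - [0, 0, -1]
    - [0, 0, -1]
    - [0, 0, -0.8]
    - [0, 0, -0.4]
    - [0, 0, -0.2]
    - [0, 0, 0]
    - [0, 0, 0]
  turn: [0, 0, 0, 0, 0, 0, 0, 0]
  fingers: [1, 1, 1, 1, 1, 1, 1, 1]

```text
t: 11.9
ee_pos: [0.5255, -0.2604, 0.1383]
orientation: [-1.948, 2.464, -0.001]
contact_force: [0.1, 0.4, -0.0]
finger_gap: 0.716
gripper_force: 20.0
```

Emit:
step_arm:
  dp:
    - [0, 0, -0.1]
    - [0, 0, -0.1]
    - [0, 0, -0.1]
    - [0, 0, -0.1]
    - [0, 0, 0]
    - [0, 0, 0]
  turn: [0, 0, 0, 0, 0, 0]
  fingers: [1, 1, 1, 1, 1, 1]

```text
t: 12.5
ee_pos: [0.5249, -0.2604, 0.1295]
orientation: [1.948, -2.464, -0.0]
contact_force: [-0.7, -0.8, -1.0]
finger_gap: 0.716
gripper_force: 20.0
```

Emit:
step_arm:
  dp:
    - [0, 0, -0.15]
    - [0, 0, -0.15]
    - [0, 0, -0.15]
    - [0, 0, -0.1]
    - [0, 0, 0]
    - [0, 0, 0]
  turn: [0, 0, 0, 0, 0, 0]
  fingers: [1, 1, 1, 1, 1, 1]

```text
t: 13.1
ee_pos: [0.525, -0.2604, 0.1185]
orientation: [1.948, -2.464, -0.0]
contact_force: [0.3, -0.1, -0.1]
finger_gap: 0.712
gripper_force: 20.0
```

Emit:
step_arm:
  dp:
    - [0, 0, -0.05]
    - [0, 0, -0.05]
    - [0, 0, 0]
    - [0, 0, 0]
  turn: [0, 0, 0, 0]
  fingers: [1, 1, 1, 1]

```text
t: 13.5
ee_pos: [0.525, -0.2604, 0.1165]
orientation: [1.948, -2.465, -0.0]
contact_force: [0.2, -0.9, -1.2]
finger_gap: 0.715
gripper_force: 20.0
```

Emit:
step_arm:
  dp:
    - [0, 0, -0.05]
    - [0, 0, -0.05]
    - [0, 0, 0]
    - [0, 0, 0]
  turn: [0, 0, 0, 0]
  fingers: [1, 1, 1, 1]

```text
t: 13.9
ee_pos: [0.525, -0.2604, 0.1145]
orientation: [1.948, -2.464, -0.0]
contact_force: [0.4, 0.6, -1.2]
finger_gap: 0.718
gripper_force: 20.0
```

Emit:
step_arm:
  dp:
    - [0, 0, -0.05]
    - [0, 0, 0]
    - [0, 0, 0]
  turn: [0, 0, 0]
  fingers: [1, 1, 1]

```text
t: 14.2
ee_pos: [0.5252, -0.2605, 0.1141]
orientation: [-1.948, 2.464, -0.001]
contact_force: [-1.3, 0.9, 5.6]
finger_gap: 0.715
gripper_force: 20.0
```

The force has risen to 5.6 N, so the cup is on the pan. I'll release slowly.

Emit:
step_arm:
  dp:
    - [0, 0, 0]
    - [0, 0, 0]
    - [0, 0, 0]
    - [0, 0, 0]
    - [0, 0, 0]
    - [0, 0, 0]
  turn: [0, 0, 0, 0, 0, 0]
  fingers: [1, 0.26, 0.2, 0.1, 0, 0]
  squeeze: 5

```text
t: 14.8
ee_pos: [0.5249, -0.2604, 0.1134]
orientation: [1.948, -2.465, -0.0]
contact_force: [0.3, -0.2, -0.1]
finger_gap: 0.976
gripper_force: 0.0
```

Emit:
step_arm:
  dp:
    - [0, 0, 0]
    - [0, 0, 0.2]
    - [0, 0, 0.5]
    - [0, 0, 1]
    - [0, 0, 1]
    - [0, 0, 1]
    - [0, 0, 1]
    - [0, 0, 1]
    - [0, 0, 1]
    - [0, 0, 1]
  turn: [0, 0, 0, 0, 0, 0, 0, 0, 0, 0]
  fingers: [0, 0, 0, 0, 0, 0, 0, 0, 0, 0]

```text
t: 15.8
ee_pos: [0.5249, -0.2604, 0.2695]
orientation: [-1.948, 2.464, -0.001]
contact_force: [-0.1, 0.5, 0.8]
finger_gap: 0.999
gripper_force: 0.0
```

Emit:
step_arm:
  dp:
    - [0, 1, 0.5]
    - [0, 1, 0]
    - [0, 1, 0]
    - [0, 1, 0]
    - [0, 1, 0]
    - [0, 1, 0]
    - [0, 0, 0]
    - [0, 0, 0]
  turn: [0, 0, 0, 0, 0, 0, 0, 0]
  fingers: [0, 0, 0, 0, 0, 0, 0, 0]

```text
t: 16.6
ee_pos: [0.5251, -0.1402, 0.2785]
orientation: [-1.949, 2.463, -0.001]
contact_force: [1.2, -0.3, 0.0]
finger_gap: 1.003
gripper_force: 0.0
```

```bash
python3 - <<'E'
from h import *
s=state();print(s['t'],s['ee_pos'],s['contact_force'])
cv2.imwrite("pics/end.png",np.vstack([camera("scene")[120:345],camera("top")[40:265]]))
E
```

```text
16.6 [ 0.52508801 -0.14020729  0.27845245] [ 1.22140115 -0.30031394  0.04762413]
```

View pics/end.png

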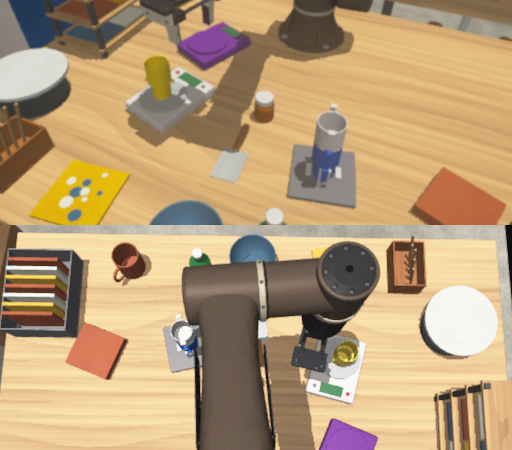

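The yellow cup stands upright mid-pan (scene crop (160,97)). The stack is still seated at (328,145), and the jar (264,106) and scraper (235,155) have not moved. The arm is clear, so I'm handing in.

```bash
python3 -c "
from rig import *
print(job_done())"
```

```text
the job is handed in; nothing more can be done
None
```

The yellow cup was twisted free and lowered upright onto the middle of the white scale's pan; the last pictures showed the stack seated and the jar and scraper in place, and I handed the job in at about 17 s of the 48 s.

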